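# Hold a vial on the touch mixer

## Robot

A 6-joint arm with a two-finger parallel gripper is mounted at the origin on a cart in front of the work surface, level with it; the furniture and walls round the work are solid. World frame = base frame: x ahead of the robot, y to its left, z up, the work surface at z = 0. Lengths are in m, angles in degrees, forces in N, time in s.
With the tool pointing down it reaches from about 0.25 to 0.725 m from the base axis. Payload 9.7 kg.
Tool frame: the origin (TCP) lies midway between the tips of the shut fingers; the grasp point (between the pads) lies 19 mm behind it; y points along the fingers, x is the direction in which the jaws open and shut, and the axes are right-handed (so a half turn about y gives the same grasp; the last joint's range is limited). The gripper opens to 85 mm and grips with 20 to 120 N. Pads are 22 mm wide; open, the fingers measure 114 mm over their backs; the gripper's body (76 mm by 85 mm) begins 54 mm behind the grasp point. The pads swing forward as they close: fully open they stand 13 mm farther back than shut.
Start: joints at [-66.864, 4.979, 10.078, 95.1, 0, 90], TCP at [0.216, -0.506, 0.231] pointing down, gripper open.
Joint ranges: [-179.16, 179.16], [-48.56, 103.87], [-65.8, 70.77], [-126.05, 130.52], [-82.76, 87.17], [-180, 180]. Speed limits (degrees/s): [127.2, 127.2, 147.25, 180, 180, 180].

## Interface

Orientations are given as [roll, pitch, yaw] about the fixed x, y, z axes, in that order (R = Rz(yaw) Ry(pitch) Rx(roll)).
In Python, from workcell import get_obs, camera, job_done gives the robot as it stands.
- The arm moves only by the tool play_rows, never from a script. Its argument "moves" is a list of rows, each a list of 3 entries, a list of its own where there are three numbers: the turn, a rotation vector about the tool's x, y, z in degrees, then the shift along the tool's x, y, z in m, then the opening in per cent of the stroke, from 0 (shut) to 100 (fully open). A call has exactly 5 rows; each row is the pose to reach, as a shift and turn from the pose commanded when the call began, along the tool's axes at that moment; what a row does not reach only later rows make up. A row lasts 1/10 s, in which the tool goes at most 50 mm and 8.59 degrees, less where a joint would pass 70% of its speed; a pose out of reach is approached as far as the arm can. A call with a gripper value outside its range is refused whole. The fingers move at their own pace and stop on an object; "grip_force" is the grip in N (left out, the last holds). Time passes only in rows, so rows that repeat a pose let the fingers close, or fill a call up. It gives the time, the measured TCP pose, the force and the opening at its end, in the units of the state.
- get_obs(): the state, without advancing time (a new reading comes with each control period).
- camera(name): name is "side" or "top"; returns a dict with "img" (420x560x3 uint8, red, green, blue), "fov_y" (degrees; the focal length in pixels is half the picture's height over the tangent of half this angle, whatever the lens; pixels are square), "cx", "cy" (the principal point, pixels), "world_from_camera" (4x4, takes a point from camera to world coordinates). Camera axes: x right, y up, looking along -z (the intrinsics and any distortion apply to the point x, -y, -z); pixel columns grow to the right and rows downward; lengths in m; the calibration is good to about 2 mm. A picture is of the moment at which its call begins. There is no depth.
- job_done(): hands the job in, once; it reports no verdict.
The state is a dict: "time": time; "q": joint angles; "qd": joint speeds; "joint_efforts": joint torques, N m; "ee_pos": TCP position; "tcp_rot": TCP orientation; "wrist_force": force on the tool from outside, world axes, zero at the start; "torque": the same for the moment, N m; "opening": finger opening in m.
Only numpy, scipy, OpenCV 4.12 (cv2) and the standard library are available. Lean on these libraries where they do the work, as an engineer would, in place of code of your own. Each camera call takes 0.05 s, during which the arm holds its last target.

## Task

Set up the touch mixer: press its round key fully down and let it come up again, then its long narrow key in the same way, and never press the square one. Then pick up the tallest of the three vials, stand it upright in the mixer's rubber cup and push it down against the spring until the cup's rim is level with the rim of the metal neck round it, without ever driving the cup down to its stop. The program finishes while the gripper is still holding the vial pressed there; push the cup only with the vial, and leave the other things where they stand.

Things in the scene. Friction and masses are not known exactly. Their poses are not given: they have to be found in the camera images.
- mixer: Touch mixer, fixed to the worktop: a white box-shaped housing 190 (x) x 150 (y) x 70 mm high with rounded edges. Origin: centre of its underside; its x axis points away from the keys, towards the cup; z up. The three keys stand in a row along its y on the top (x = -60 mm, y = -46, 0 and +46 mm; which key is where varies), each on a black square bezel 36 x 38 mm. The round metal neck stands on the top at x = +45 mm, with the black rubber cup inside it.
- key_round (a joint): Travel of the round (20 mm across) key: 0 = up (at rest), 0.005 m = fully down. It springs back; 1.5 N starts it, 4 N puts it fully down. Its top is a level face.
- key_round_top (a point): Centre of the top face of the round (20 mm across) key, which moves down with it; z is up. At rest 15 mm above the mixer's top.
- key_square (a joint): Travel of the square (19 x 19 mm) key: 0 = up (at rest), 0.005 m = fully down. It springs back; 1.5 N starts it, 4 N puts it fully down. Its top is a level face.
- key_square_top (a point): Centre of the top face of the square (19 x 19 mm) key, which moves down with it; z is up. At rest 15 mm above the mixer's top.
- key_bar (a joint): Travel of the long narrow (10 x 29 mm, long side along the mixer's y) key: 0 = up (at rest), 0.005 m = fully down. It springs back; 1.5 N starts it, 4 N puts it fully down. Its top is a level face.
- key_bar_top (a point): Centre of the top face of the long narrow (10 x 29 mm, long side along the mixer's y) key, which moves down with it; z is up. At rest 15 mm above the mixer's top.
- neck_rim (a point): Centre of the upper rim of the fixed metal neck, a ring 74 mm across outside and 60 mm inside, 30 mm tall on the mixer's top; this point is 100 mm above the worktop.
- cup (a joint): How far the rubber cup is pressed down: 0 = up (at rest, its rim 12 mm above the neck's rim), 0.012 m = its rim level with the neck's rim, 0.020 m = at its stop. Spring with damping: 3.2 N starts it, 8 N at 0.012 m, 11.2 N at the stop (less the cup's own weight, 0.6 N); it rises again when let go.
- cup_rim (a point): Centre of the rubber cup's upper rim, moves with the cup; z up. The cup is 53 mm across outside, with a plain round hollow 41 mm across and 16 mm deep.
- cup_floor (a point): Centre of the inner floor of the rubber cup, 16 mm below its rim; moves with the cup; z up.
- vial_tall: The tall vial: a closed round plastic vial, 75 mm tall; body 32 mm across up to 63 mm (rounded in at the shoulder), cap 28 mm across from 61 to 75 mm. 20 to 55 g. Origin: centre of its underside; z along it, up. Stands on the worktop to the robot's right of the mixer, at one of three places.
- vial_short_a: Short vial, 27 mm across, 52 mm tall; origin at the centre of its underside. Leave it.
- vial_short_b: Short vial, 27 mm across, 56 mm tall; origin at the centre of its underside. Leave it.
- brown_bottle: Brown bottle, 54 mm across, 125 mm tall; origin at the centre of its underside. Leave it.
- flask: Corked glass flask, 66 mm across, 149 mm tall; origin at the centre of its underside. Leave it.
- white_bottle: White bottle, 64 mm across, 130 mm tall; origin at the centre of its underside. Leave it.
- tape: Small roll of tape lying flat, 51 mm across, 19 mm high; origin at the centre of its underside. Leave it.

How it is judged (in metres and radians):
On the way, in this order (a step that is already met when the one before it is completed fails the run):
1. the round key is fully down, the long narrow key up (value of joint key_round above 0.0038 m and value of joint key_bar below 0.0015 m), for 0.05 s.
2. the long narrow key is fully down, the round key up again (value of joint key_bar above 0.0038 m and value of joint key_round below 0.0015 m), for 0.05 s.
3. with all keys up, the tall vial is lifted off the worktop (value of joint each of key_round, key_bar below 0.0015 m and height (world z) of vial_tall above 0.02 m), for 0.1 s.
4. the vial stands in the cup and holds it level with the neck's rim (value of joint cup between 0.009 and 0.015 m and horizontal distance between vial_tall and cup_floor below 0.007 m and z of vial_tall in the frame of cup_floor between -0.004 and 0.004 m and angle between vial_tall's own z axis and vertical below 0.2 rad), for 0.5 s.
At the end, for the whole second after the job is handed in: The tall vial stands in the cup (within 7 mm of its centre, on its floor within 4 mm, leaning under 0.2 rad), the gripper is on it, and it holds the cup still with its rim level with the neck's rim (cup joint 9 to 15 mm), the robot touching no part of the mixer; all keys are up (all of step 4 and velocity of joint cup between -0.01 and 0.01 m/s and contact force between the fingers and vial_tall above 2 N and contact force between vial_tall and mixer above 3 N and not (contact force between the arm and mixer above 0.5 N) and not (contact force between the fingers and mixer above 0.5 N) and value of joint each of key_round, key_bar, key_square below 0.0015 m); the arm keeps its last pose, push and grip.
It fails at once if the square key is pressed (over 2 mm) (value of joint key_square above 0.002 m).
It fails at once if the round and the long narrow key are down together (value of joint each of key_round, key_bar above 0.002 m).
It fails at once if the cup is driven to its stop (over 19 mm) (value of joint cup above 0.019 m).
It fails at once if the cup is pushed by the robot itself (value of joint cup above 0.002 m and contact force between any of the fingers, the arm and mixer above 1 N).
It fails at once if one of the other things (short vial, brown bottle, flask, roll of tape, white bottle) is moved (over 30 mm) (distance of any of vial_short_a, vial_short_b, brown_bottle, flask, tape, white_bottle from where it was at the start of the episode above 0.03 m).
It also fails if it takes over 64 s, if anything falls off the work surface, if the arm or the gripper's body presses on something with over 40 N, if the wrist force passes 120 N, or if a joint passes its speed limit or range.

## Working session

There is one attempt and no reset: what is moved stays moved. The work goes in short steps, Python scripts to look and compute and a tool call to move; the robot and the scene stay as the last step left them, time stands still between calls to the robot, and variables do not carry over. Pictures are saved under pics/ and viewed, and the job is handed in when it is done.

Besides the shell and the picture viewer there is one more tool, called after "Call:" as name([rows], argument=value, ...), one row to a line, values as JSON. play_rows: Moves the arm, as the interface text tells. Its arguments: {"type":"object","properties":{"moves":{"type":"array"},"grip_force":{"type":"number"}},"required":["moves"]}

```bash
ls; mkdir -p pics
python3 - <<'E'
from workcell import get_obs, camera
import cv2,numpy as np
o=get_obs(); print(o)
for n in ("side","top"):
    c=camera(n); cv2.imwrite(f"pics/{n}0.png",c["img"][:,:,::-1]); 
    print({k:v for k,v in c.items() if k!="img"})
E
```

```text
pics
{'time': 0.0, 'q': array([-6.68638624e+01,  5.00962681e+00,  1.00342155e+01,  9.51002301e+01,
       -2.14103647e-03,  8.99990421e+01]), 'qd': array([ 0.07343379,  0.00372158, -0.09724433,  0.0251718 ,  0.07240867,
        0.05133105]), 'joint_efforts': array([ 2.56618318e-03, -5.20385563e+01,  4.64808404e+01,  1.63501682e-02,
        1.66265731e-04,  1.77231550e-05]), 'ee_pos': array([ 0.21600126, -0.50555121,  0.23059508]), 'tcp_rot': array([-9.00021398e+01,  7.56414689e-02, -6.68629044e+01]), 'wrist_force': array([ 0.56331666, -0.39617022,  0.88695191]), 'torque': array([ 0.02858282, -0.0678109 , -0.01871576]), 'opening': 0.08551057974995546}
{'fov_y': 48.63210516514436, 'cx': 277.40025308640503, 'cy': 209.06356289672883, 'world_from_camera': array([[-0.99816588, -0.03896572,  0.04633088,  0.63650259],
       [ 0.06048282, -0.60914885,  0.79074617,  0.72233529],
       [-0.00258959,  0.79209807,  0.61038835,  0.71073538],
       [ 0.        ,  0.        ,  0.        ,  1.        ]])}
{'fov_y': 54.093402017557054, 'cx': 278.8686640949703, 'cy': 209.3733405685353, 'world_from_camera': array([[ 0.00259934,  0.9978089 , -0.06611078,  0.5399257 ],
       [-0.99990748,  0.00347614,  0.01315098, -0.05244217],
       [ 0.01335198,  0.06607048,  0.99772562,  0.96604705],
       [ 0.        ,  0.        ,  0.        ,  1.        ]])}
```

View pics/side0.png

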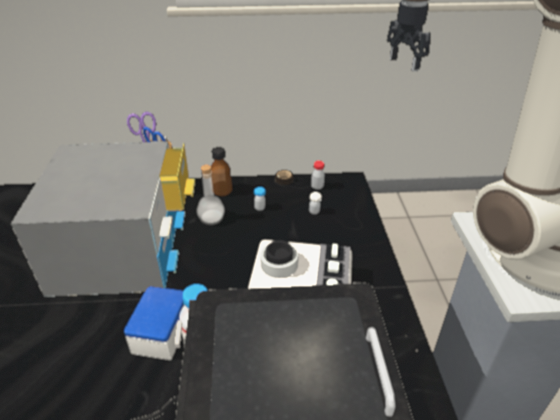

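View pics/top0.png

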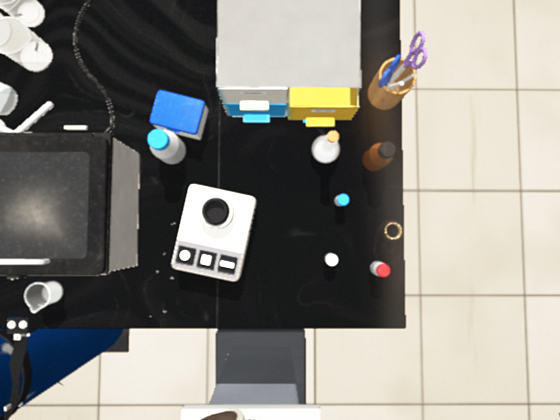

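```bash
cat > h.py <<'E'
import numpy as np, cv2
from workcell import camera,get_obs
def ray(c,u,v):
    f=c["img"].shape[0]/2/np.tan(np.radians(c["fov_y"]/2))
    d=np.array([(u-c["cx"])/f,-(v-c["cy"])/f,-1.0]); M=c["world_from_camera"]
    return M[:3,3],M[:3,:3]@d
def onz(c,u,v,z):
    p,d=ray(c,u,v); return p+d*(z-p[2])/d[2]
def proj(c,P):
    f=c["img"].shape[0]/2/np.tan(np.radians(c["fov_y"]/2))
    M=c["world_from_camera"]; q=M[:3,:3].T@(np.array(P)-M[:3,3])
    return np.array([c["cx"]-f*q[0]/q[2], c["cy"]+f*q[1]/q[2]])
def tri(rs):
    A=np.zeros((3,3));b=np.zeros(3)
    for p,d in rs:
        d=d/np.linalg.norm(d);Q=np.eye(3)-np.outer(d,d);A+=Q;b+=Q@p
    X=np.linalg.solve(A,b)
    return X,[np.linalg.norm(np.cross(X-p,d/np.linalg.norm(d))) for p,d in rs]
E
python3 - <<'E'
from h import *
import pickle
C={n:camera(n) for n in("top","side")}
pickle.dump(C,open("c0.pkl","wb"))
def crop(n,x0,x1,y0,y1,s,name):
    cv2.imwrite(name,cv2.resize(C[n]["img"][y0:y1,x0:x1,::-1],None,fx=s,fy=s,interpolation=cv2.INTER_NEAREST))
crop("top",160,270,180,290,5,"pics/t1.png")
crop("top",310,410,180,290,5,"pics/t2.png")
crop("side",230,370,150,300,4,"pics/s1.png")
E
```

```text
(no output)
```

View pics/t1.png

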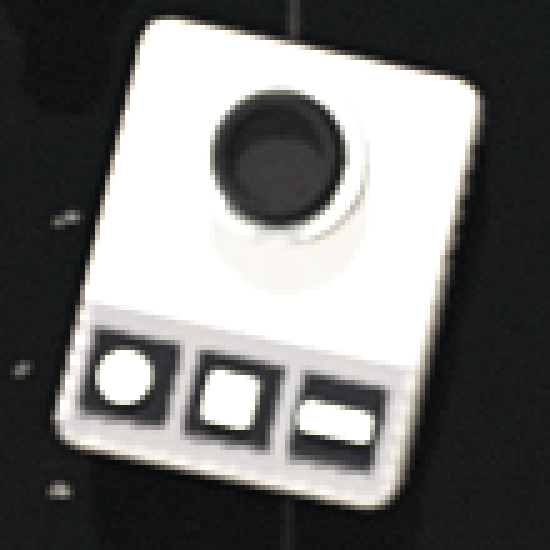

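View pics/t2.png

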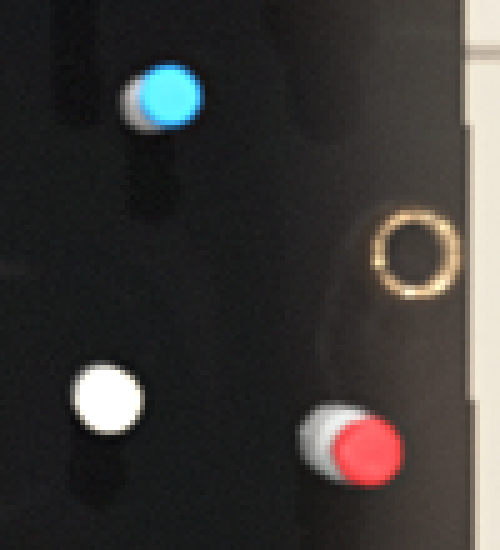

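View pics/s1.png

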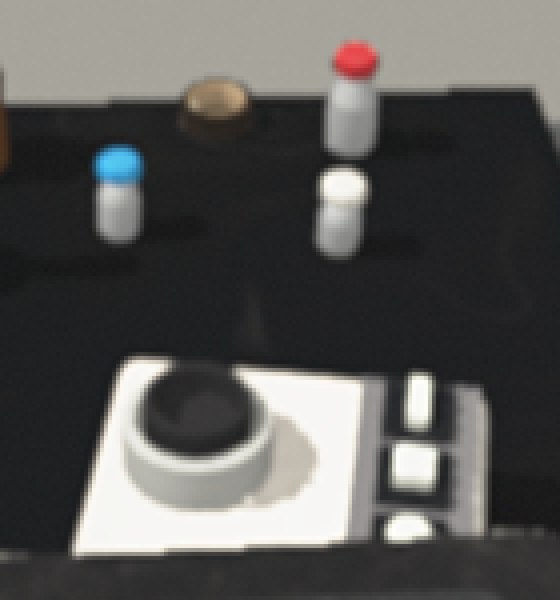

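Run:
```python
from h import *
import pickle
C=pickle.load(open("c0.pkl","rb")); t=C["top"]; s=C["side"]
def cc(c,m,roi):
    x0,x1,y0,y1=roi; mm=np.zeros(m.shape,np.uint8); mm[y0:y1,x0:x1]=m[y0:y1,x0:x1]
    n,l,st,ce=cv2.connectedComponentsWithStats(mm)
    return [(st[i],ce[i]) for i in range(1,n) if st[i][4]>8]
def wc(c,roi,chan):  # weighted centroid
    x0,x1,y0,y1=roi
    w=chan[y0:y1,x0:x1].astype(float); yy,xx=np.mgrid[y0:y1,x0:x1]
    return (w*xx).sum()/w.sum(),(w*yy).sum()/w.sum()
it=t["img"].astype(int); g=it.min(2)
m=(g>225)
for st,ce in cc(t,m,(172,240,245,276)): print("key",st,ce, onz(t,*ce,0.085))
# housing outline
h=(g>110); 
r=np.zeros(h.shape,np.uint8); r[180:285,165:262]=h[180:285,165:262]
cs,_=cv2.findContours(r,cv2.RETR_EXTERNAL,cv2.CHAIN_APPROX_NONE); cmax=max(cs,key=cv2.contourArea)
P=np.array([onz(t,*p[0],0.066)[:2] for p in cmax]).astype(np.float32)
print("box z.066",cv2.minAreaRect(P*1000))
# cup dark rim
d=(it.max(2)<110)
for st,ce in cc(t,d,(196,236,190,230)): print("cup",st,ce,onz(t,*ce,0.112))
i2=s["img"].astype(int)
for n,c,im,roi in(("top",t,it,(300,400,180,290)),("side",s,i2,(230,370,150,230))):
    red=(im[:,:,0]-im[:,:,1]>80)&(im[:,:,0]-im[:,:,2]>60)
    cy=(im[:,:,2]-im[:,:,0]>80)
    for k,m in(("red",red),("cyan",cy)):
        for st,ce in cc(c,m,roi): print(n,k,st,ce)
```

```text
key [172 245   6  19  34] [174.14705882 254.17647059] [0.50214554 0.1581782  0.085     ]
key [202 245  38   9 179] [225.95530726 247.44692737] [0.51663221 0.04845693 0.085     ]
key [180 250  10  10  82] [184.40243902 254.68292683] [0.50111896 0.13643782 0.085     ]
key [201 254  10  11  93] [205.47311828 259.25806452] [0.49153758 0.09162874 0.085     ]
key [220 260  14   8  80] [226.5  263.85] [0.48192154 0.04691669 0.085     ]
key [176 267   9   3  16] [179.75 268.  ] [0.47301043 0.145774   0.085     ]
key [186 269  13   4  23] [191.7826087  270.56521739] [0.46765182 0.12024418 0.085     ]
key [200 272   8   3  14] [203.5 273. ] [0.4625668  0.09538616 0.085     ]
key [209 274   8   2  10] [212.1 274.7] [0.45901765 0.07714434 0.085     ]
box z.066 ((550.1729125976562, 78.49726867675781), (152.92205810546875, 191.55221557617188), 78.17865753173828)
cup [228 190   8   2  11] [232.18181818 190.27272727] [0.63607629 0.03372369 0.112     ]
cup [203 199  26  26 546] [215.41391941 211.23626374] [0.59218089 0.06804542 0.112     ]
top red [377 263  14  14 149] [383.20134228 269.86577181]
top cyan [338 193  13  13 129] [343.55813953 198.75193798]
side red [314 161  10   8  69] [318.43478261 164.53623188]
side cyan [254 187  11   9  86] [259.13953488 190.86046512]
```

Run:
```python
from h import *
import pickle
C=pickle.load(open("c0.pkl","rb")); t=C["top"]; s=C["side"]
print(onz(t,383.2,269.87,.072), onz(s,318.4,164.5,.070), tri([ray(t,383.2,269.87),ray(s,318.4,164.5)]))
print(onz(t,343.56,198.75,.053), onz(s,259.1,190.9,.049), tri([ray(t,343.56,198.75),ray(s,259.1,190.9)]))
# white vial
for c,roi in((t,(315,345,245,275)),(s,(300,330,185,203))):
    g=c["img"].min(2); m=np.zeros_like(g); x0,x1,y0,y1=roi; m[y0:y1,x0:x1]=(g[y0:y1,x0:x1]>150)
    yy,xx=np.nonzero(m); print(xx.mean(),yy.mean(),xx.min(),xx.max(),yy.min(),yy.max(), onz(c,xx.mean(),yy.mean(),.05))
# predicted key & cup positions in side
o=np.array([.5502,.079]);a=np.radians(-12);X=np.array([np.cos(a),np.sin(a)]);Y=np.array([-X[1],X[0]])
for n,p,z in(("round",o-.06*X+.046*Y,.085),("sq",o-.06*X,.085),("bar",o-.06*X-.046*Y,.085),("cup",o+.045*X,.112),("neck",o+.045*X,.1)):
    print(n,p,proj(s,[*p,z]),proj(t,[*p,z]))
for n,z in(("red base",0),("red top",.075)): print(n,)
# tape
```

```text
[ 0.46870224 -0.29044602  0.072     ] [ 0.47097654 -0.28888723  0.07      ] (array([ 0.46946019, -0.29157505,  0.06825178]), [np.float64(0.0010636087856433867), np.float64(0.0010636087856433613)])
[ 0.62470681 -0.2089078   0.053     ] [ 0.62673695 -0.21080339  0.049     ] (array([ 0.62588385, -0.20955821,  0.04973648]), [np.float64(0.0008735941439175391), np.float64(0.0008735941439176349)])
330.92028985507244 259.19565217391306 325 337 253 265 [ 0.49027221 -0.18027175  0.05      ]
315.0485436893204 196.9126213592233 310 320 185 202 [ 0.49289605 -0.17573192  0.05      ]
round [0.50107508 0.13646949] [332.72623832 281.92241322] [184.38712474 254.70365326]
sq [0.49151114 0.0914747 ] [334.05460251 264.4173613 ] [205.54559871 259.27071439]
bar [0.48194721 0.04647991] [335.27934048 248.27788547] [226.70603639 263.83819939]
cup [0.59421664 0.06964397] [279.65278212 248.52688078] [214.65512953 210.25509541]
neck [0.59421664 0.06964397] [279.6504733  253.16116242] [215.46674302 210.61945263]
red base
red top
```

```bash
python3 - <<'E'
from h import *
import pickle
C=pickle.load(open("c0.pkl","rb")); t=C["top"]; s=C["side"]
print("oven floor edge",onz(t,139,150,0),onz(t,139,265,0))
for z in(.2,.25,.3): print(z,onz(t,107,137,z),onz(t,105,275,z))
# side picture: oven right top edge corner near (375,285)
print([onz(s,378,287,z) for z in(0.2,.25,.3)])
print("tape",onz(t,393,230,.019)); print("white bottle",onz(t,158,139,.13))
o=np.array([.216,-.5056]);
def go(p,q,yaw):
    # shift in tool frame, tool yaw (x dir), world delta
    a=np.radians(yaw);d=np.array(q)-np.array(p)
    return d[0]*np.cos(a)+d[1]*np.sin(a), -d[2], -d[0]*np.sin(a)+d[1]*np.cos(a)
print(go((.216,-.5056,.2306),(.501,.1365,.13),-66.863))
E
cat >> h.py <<'E'
def go(p,q,yaw):
    a=np.radians(yaw);d=np.array(q)-np.array(p)
    return [round(float(v),4) for v in (d[0]*np.cos(a)+d[1]*np.sin(a), -d[2], -d[0]*np.sin(a)+d[1]*np.cos(a))]
E
```

```text
oven floor edge [0.74356064 0.26612751 0.        ] [0.47332234 0.25937941 0.        ]
0.2 [0.72577797 0.26061825 0.2       ] [0.46876164 0.25654603 0.2       ]
0.25 [0.71364737 0.24018475 0.25      ] [0.47340653 0.23637832 0.25      ]
0.3 [0.70151676 0.21975125 0.3       ] [0.47805141 0.21621062 0.3       ]
[array([0.46081056, 0.25848394, 0.2       ]), array([0.47801047, 0.30389409, 0.25      ]), array([0.49521038, 0.34930423, 0.3       ])]
tape [ 0.55587324 -0.32855688  0.019     ]
white bottle [0.73921034 0.18500768 0.13      ]
(np.float64(-0.47846923424684956), np.float64(0.1006), np.float64(0.5143778784893782))
```

Call:
play_rows([
  [[0,-4,0],[-0.015,0,0.016],0],
  [[0,-10,0],[-0.045,0,0.048],0],
  [[0,-16,0],[-0.08,0,0.085],0],
  [[0,-22,0],[-0.115,0,0.12],0],
  [[0,-27,0],[-0.14,0,0.15],0],
], grip_force=40)

```text
time: 0.7
ee_pos: [0.2992, -0.3158, 0.2314]
tcp_rot: [-90.0, -0.0, -39.6]
wrist_force: [1.8, -0.8, 0.6]
opening: 0.0121
```

```bash
python3 -c "
from h import *
print(go((.2989,-.3179,.2306),(.40,-.09,.2306),-39.86),go((.40,-.09,.2306),(.501,.1365,.12),-12))"
```

```text
[-0.0685, -0.0, 0.2397] [0.0517, 0.1106, 0.2425]
```

Call:
play_rows([
  [[0,-5,0],[-0.0135,0,0.048],0],
  [[0,-12,0],[-0.027,0,0.096],0],
  [[0,-18,0],[-0.041,0,0.144],0],
  [[0,-24,0],[-0.055,0,0.192],0],
  [[0,-27.86,0],[-0.0685,0,0.24],0],
])

```text
time: 1.2
ee_pos: [0.4005, -0.088, 0.2314]
tcp_rot: [-90.0, -0.0, -11.8]
wrist_force: [1.5, -1.4, -0.4]
opening: 0.0001
```

Call:
play_rows([
  [[0,0,0],[0.0103,0,0.048],0],
  [[0,0,0],[0.0207,0.02,0.097],0],
  [[0,0,0],[0.031,0.05,0.15],0],
  [[0,0,0],[0.043,0.08,0.2],0],
  [[0,0,0],[0.0517,0.1,0.2415],0],
])

```text
time: 1.7
ee_pos: [0.4932, 0.1195, 0.1401]
tcp_rot: [-90.0, -0.0, -12.0]
wrist_force: [0.4, -0.3, 0.7]
opening: -0.0
```

Run:
```python
from h import *
o=get_obs(); print(o["time"],o["ee_pos"],o["tcp_rot"],o["q"],o["wrist_force"])
C={n:camera(n) for n in("top","side")}
a=cv2.resize(C["top"]["img"][180:290,150:260,::-1],None,fx=5,fy=5)
b=cv2.resize(C["side"]["img"][190:300,260:370,::-1],None,fx=5,fy=5)
cv2.imwrite("pics/k1.png",np.hstack([a,b])[:, :1100])
cv2.imwrite("pics/k1.png",cv2.resize(np.hstack([a,b]),(800,400)))
```

```text
1.7 [0.49322399 0.11949201 0.14009955] [-9.00025868e+01 -5.25989004e-03 -1.19840379e+01] [ 1.36210847e+01 -1.70278555e+00 -6.84175753e+00  8.48574026e+01
 -4.60587160e-03  1.15605123e+02] [ 0.3692075  -0.33175474  0.65337137]
```

View pics/k1.png

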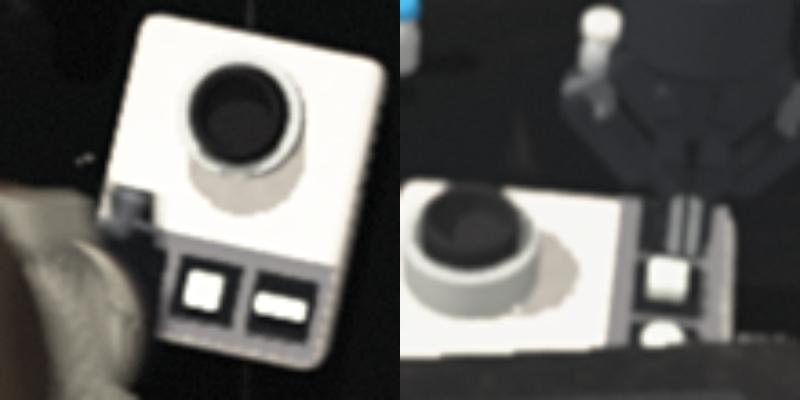

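Call:
play_rows([
  [[0,0,0],[0,0.006,0],0],
  [[0,0,0],[0,0.015,0],0],
  [[0,0,0],[0,0.02,0],0],
  [[0,0,0],[0,0.02,0],0],
  [[0,0,0],[0,0.02,0],0],
])

```text
time: 2.3
ee_pos: [0.4931, 0.1169, 0.1217]
tcp_rot: [-90.0, -0.0, -12.1]
wrist_force: [0.2, 0.6, -0.4]
opening: 0.0002
```

Run:
```python
from h import *
o=get_obs(); print(o["time"],o["ee_pos"],o["tcp_rot"],o["q"],o["wrist_force"])
C={n:camera(n) for n in("top","side")}
a=cv2.resize(C["top"]["img"][180:290,150:260,::-1],None,fx=5,fy=5)
b=cv2.resize(C["side"]["img"][190:300,260:370,::-1],None,fx=5,fy=5)
cv2.imwrite("pics/k2.png",cv2.resize(np.hstack([a,b]),(800,400)))
```

```text
2.3 [0.49305327 0.11693326 0.12165097] [-8.99854352e+01 -3.31584448e-02 -1.20699871e+01] [ 1.33424625e+01 -1.74456923e+00 -8.91663507e+00  8.27917338e+01
 -1.07377167e-03  1.15412445e+02] [ 0.20403452  0.64406467 -0.35383084]
```

View pics/k2.png

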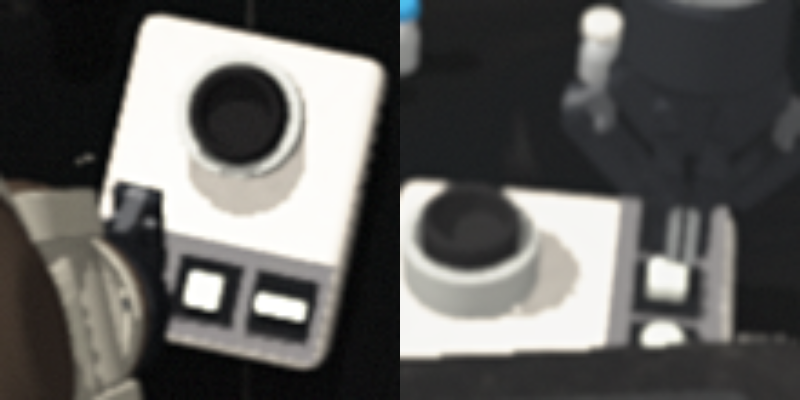

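```bash
python3 -c "
from h import *
print(go((.4931,.1169,.1217),(.501,.1365,.092),-12.05))"
```

```text
[0.0036, 0.0297, 0.0208]
```

Call:
play_rows([
  [[0,0,0],[0.0015,0.004,0.008],0],
  [[0,0,0],[0.0036,0.012,0.0208],0],
  [[0,0,0],[0.0036,0.024,0.0208],0],
  [[0,0,0],[0.0036,0.0297,0.0208],0],
  [[0,0,0],[0.0036,0.0297,0.0208],0],
])

```text
time: 2.9
ee_pos: [0.5, 0.1371, 0.0898]
tcp_rot: [-90.1, 0.1, -12.0]
wrist_force: [-0.4, 0.3, -0.6]
opening: -0.0004
```

Run:
```python
from h import *
o=get_obs(); print(o["time"],o["ee_pos"],o["tcp_rot"],o["wrist_force"])
C={n:camera(n) for n in("top","side")}
print([proj(C[n],o["ee_pos"]) for n in C])
a=cv2.resize(C["top"]["img"][180:290,150:260,::-1],None,fx=5,fy=5)
b=cv2.resize(C["side"]["img"][190:300,280:390,::-1],None,fx=5,fy=5)
cv2.imwrite("pics/k3.png",cv2.resize(np.hstack([a,b]),(800,400)))
```

```text
2.9 [0.49995759 0.13707952 0.08980518] [-90.07851332   0.14015639 -11.9791982 ] [-0.3971109   0.25027826 -0.60108871]
[array([183.59735228, 255.33443227]), array([333.57029512, 280.30544365])]
```

View pics/k3.png

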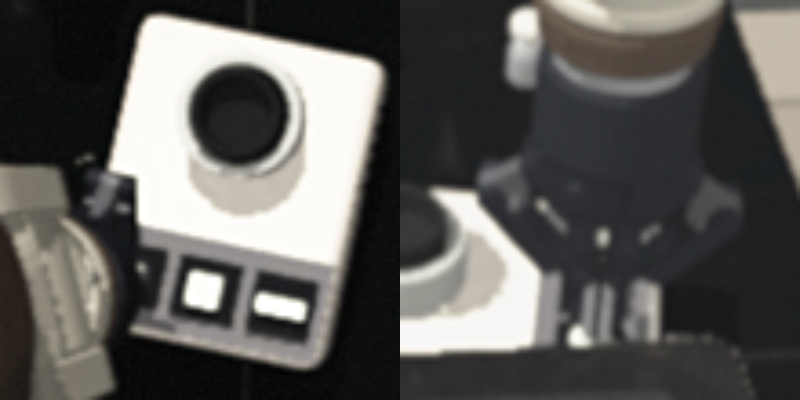

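Call:
play_rows([
  [[0,0,0],[0,0.003,0],0],
  [[0,0,0],[0,0.006,0],0],
  [[0,0,0],[0,0.009,0],0],
  [[0,0,0],[0,0.01,0],0],
  [[0,0,0],[0,0.01,0],0],
])

```text
time: 3.5
ee_pos: [0.5011, 0.1371, 0.0818]
tcp_rot: [-90.0, -0.0, -12.0]
wrist_force: [0.4, 0.2, 2.9]
opening: -0.0
```

Call:
play_rows([
  [[0,0,0],[0,0.001,0],0],
  [[0,0,0],[0,0.0022,0],0],
  [[0,0,0],[0,0.0025,0],0],
  [[0,0,0],[0,0.0025,0],0],
  [[0,0,0],[0,0.0025,0],0],
])

```text
time: 4.0
ee_pos: [0.5011, 0.1371, 0.08]
tcp_rot: [-90.0, -0.1, -12.0]
wrist_force: [-2.5, -2.3, 8.8]
opening: 0.0001
```

Call:
play_rows([
  [[0,0,0],[0,-0.008,0],0],
  [[0,0,0],[0,-0.02,0],0],
  [[0,0,0],[0,-0.03,0],0],
  [[0,0,0],[0,-0.03,-0.01],0],
  [[0,0,0],[0,-0.03,-0.03],0],
])

```text
time: 4.5
ee_pos: [0.4947, 0.1078, 0.1092]
tcp_rot: [-90.0, -0.0, -11.9]
wrist_force: [-0.8, 0.6, -0.7]
opening: -0.0001
```

Call:
play_rows([
  [[0,0,0],[0,0,-0.02],0],
  [[0,0,0],[0,0,-0.04],0],
  [[0,0,0],[0,0,-0.055],0],
  [[0,0,0],[0,0,-0.062],0],
  [[0,0,0],[0,0,-0.062],0],
])

```text
time: 5.0
ee_pos: [0.4816, 0.0464, 0.1091]
tcp_rot: [-90.0, -0.0, -12.1]
wrist_force: [0.1, 1.0, 0.7]
opening: 0.0003
```

Run:
```python
from h import *
o=get_obs(); p=o["ee_pos"];print(o["time"],p,o["tcp_rot"],o["wrist_force"])
print(go(p,(.482,.0467,.085),o["tcp_rot"][2]))
C={n:camera(n) for n in("top","side")}
print([proj(C[n],o["ee_pos"]) for n in C])
a=cv2.resize(C["top"]["img"][180:290,150:260,::-1],None,fx=5,fy=5)
b=cv2.resize(C["side"]["img"][190:300,280:390,::-1],None,fx=5,fy=5)
cv2.imwrite("pics/k4.png",cv2.resize(np.hstack([a,b]),(800,400)))
```

```text
5.0 [0.48162936 0.04644648 0.10907953] [-8.99956912e+01 -5.30495750e-03 -1.20817495e+01] [0.10473205 0.95037508 0.68857107]
[0.0003, 0.0241, 0.0003]
[array([225.40157649, 264.76274198]), array([336.34201963, 239.14040792])]
```

View pics/k4.png

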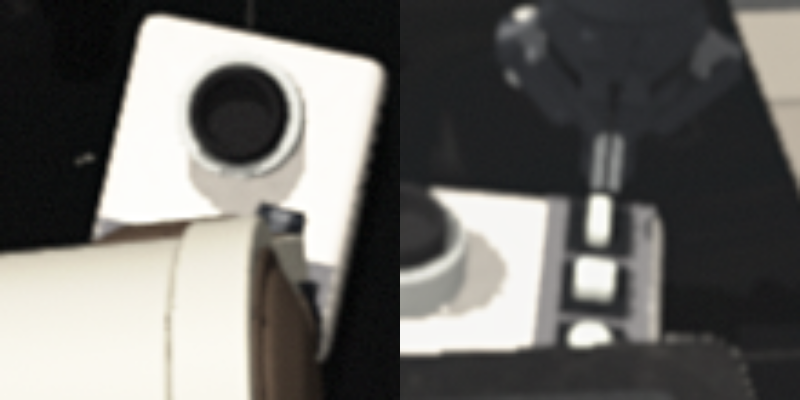

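Call:
play_rows([
  [[0,0,0],[0,0.008,0],0],
  [[0,0,0],[0,0.018,0],0],
  [[0,0,0],[0,0.022,0],0],
  [[0,0,0],[0,0.025,0],0],
  [[0,0,0],[0,0.0275,0],0],
])

```text
time: 5.6
ee_pos: [0.4815, 0.0474, 0.0813]
tcp_rot: [-90.0, 0.0, -12.0]
wrist_force: [-2.9, 1.6, 3.1]
opening: -0.0002
```

Call:
play_rows([
  [[0,0,0],[0,0.001,0],0],
  [[0,0,0],[0,0.002,0],0],
  [[0,0,0],[0,0.002,0],0],
  [[0,0,0],[0,0.002,0],0],
  [[0,0,0],[0,0.002,0],0],
])

```text
time: 6.1
ee_pos: [0.4817, 0.0473, 0.08]
tcp_rot: [-90.0, -0.0, -12.0]
wrist_force: [-3.4, 1.3, 4.4]
opening: 0.0001
```

Call:
play_rows([
  [[0,0,0],[0,0.0005,0],0],
  [[0,0,0],[0,0.001,0],0],
  [[0,0,0],[0,0.001,0],0],
  [[0,0,0],[0,0.001,0],0],
  [[0,0,0],[0,0.001,0],0],
])

```text
time: 6.6
ee_pos: [0.4818, 0.0473, 0.0799]
tcp_rot: [-90.0, -0.1, -12.0]
wrist_force: [-7.0, 0.8, 12.2]
opening: -0.0001
```

Call:
play_rows([
  [[0,0,0],[0,-0.015,0],0],
  [[0,0,0],[0,-0.04,0],0],
  [[0,0,0],[0,-0.07,0],0],
  [[0,0,0],[0,-0.1,-0.015],20],
  [[0,0,0],[0,-0.12,-0.045],50],
])

```text
time: 7.1
ee_pos: [0.4731, 0.0036, 0.2013]
tcp_rot: [-90.0, -0.2, -11.9]
wrist_force: [0.8, 0.0, 0.1]
opening: 0.028
```

Run:
```python
from h import *
o=get_obs(); p=o["ee_pos"];print(o["time"],p,o["tcp_rot"],o["wrist_force"])
print(go(p,(.4695,-.2905,.15),-12))
```

```text
7.1 [0.47308918 0.00357775 0.20128618] [-89.96952033  -0.15665596 -11.87704682] [0.7767674  0.02488206 0.10693251]
[0.0576, 0.0513, -0.2884]
```

Call:
play_rows([
  [[0,0,0],[0.007,0,-0.035],100],
  [[0,0,0],[0.0155,0,-0.078],100],
  [[0,0,0],[0.025,0,-0.125],100],
  [[0,0,0],[0.034,0,-0.17],100],
  [[0,0,0],[0.043,0,-0.21],100],
])

```text
time: 7.6
ee_pos: [0.4705, -0.2136, 0.1994]
tcp_rot: [-90.0, -0.1, -12.0]
wrist_force: [1.5, 0.6, 0.2]
opening: 0.0851
```

Call:
play_rows([
  [[0,0,0],[0.007,0,-0.035],100],
  [[0,0,0],[0.012,0.01,-0.06],100],
  [[0,0,0],[0.0155,0.03,-0.078],100],
  [[0,0,0],[0.0155,0.04,-0.078],100],
  [[0,0,0],[0.0155,0.05,-0.078],100],
])

```text
time: 8.1
ee_pos: [0.4696, -0.2908, 0.1482]
tcp_rot: [-90.0, 0.0, -12.1]
wrist_force: [0.0, 0.1, 0.3]
opening: 0.0852
```

Run:
```python
from h import *
o=get_obs(); p=o["ee_pos"];print(o["time"],p,o["tcp_rot"],o["wrist_force"],o["opening"])
print(go(p,(.4695,-.2905,.028),-12))
C={n:camera(n) for n in("top","side")}
print([proj(C[n],o["ee_pos"]) for n in C])
a=cv2.resize(C["top"]["img"][190:310,310:430,::-1],None,fx=5,fy=5)
b=cv2.resize(C["side"]["img"][100:220,250:370,::-1],None,fx=5,fy=5)
cv2.imwrite("pics/v1.png",cv2.resize(np.hstack([a,b]),(800,400)))
```

```text
8.1 [ 0.46958174 -0.29081307  0.14819277] [-8.99973704e+01  1.45881097e-02 -1.20552323e+01] [0.00753308 0.07326529 0.32033823] 0.0851658276500209
[-0.0001, 0.1202, 0.0003]
[array([393.62997278, 272.52698406]), array([320.47468603, 137.23877388])]
```

View pics/v1.png

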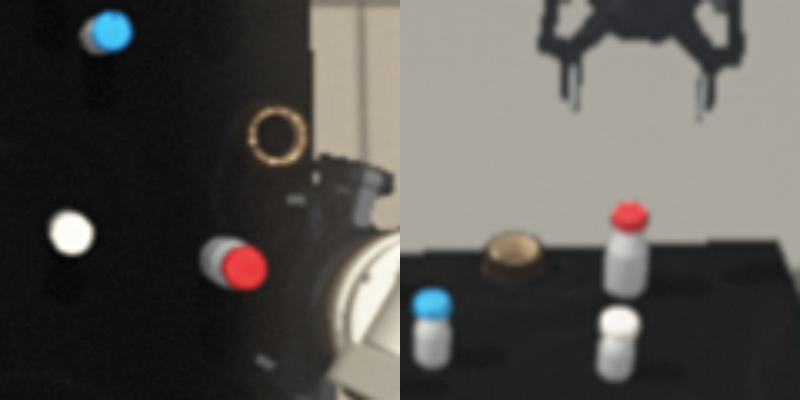

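Call:
play_rows([
  [[0,0,0],[0,0.015,0],100],
  [[0,0,0],[0,0.04,0],100],
  [[0,0,0],[0,0.07,0],100],
  [[0,0,0],[0,0.1,0],100],
  [[0,0,0],[0,0.122,0],100],
])

```text
time: 8.7
ee_pos: [0.4694, -0.2897, 0.0246]
tcp_rot: [-90.0, 0.0, -11.9]
wrist_force: [0.6, -0.5, -0.2]
opening: 0.0854
```

Call:
play_rows([
  [[0,0,0],[0,0,0],100],
  [[0,0,0],[0,0,0],60],
  [[0,0,0],[0,0,0],40],
  [[0,0,0],[0,0,0],30],
  [[0,0,0],[0,0,0],20],
], grip_force=40)

```text
time: 9.2
ee_pos: [0.4703, -0.2911, 0.0278]
tcp_rot: [-90.0, -0.1, -12.0]
wrist_force: [-1.2, -1.4, 9.5]
opening: 0.0297
```

Call:
play_rows([
  [[0,0,0],[0,0,0],10],
  [[0,0,0],[0,0,0],0],
  [[0,0,0],[0,0,0],0],
  [[0,0,0],[0,0,0],0],
  [[0,0,0],[0,0,0],0],
], grip_force=40)

```text
time: 9.7
ee_pos: [0.4703, -0.2911, 0.0279]
tcp_rot: [-90.0, -0.1, -12.0]
wrist_force: [-0.8, 0.4, 5.8]
opening: 0.0296
```

Run:
```python
from h import *
o=get_obs(); p=o["ee_pos"];print(o["time"],p,o["tcp_rot"],o["wrist_force"],o["opening"])
C={n:camera(n) for n in("top","side")}
a=cv2.resize(C["top"]["img"][190:310,310:430,::-1],None,fx=5,fy=5)
b=cv2.resize(C["side"]["img"][100:220,250:370,::-1],None,fx=5,fy=5)
cv2.imwrite("pics/v2.png",cv2.resize(np.hstack([a,b]),(800,400)))
```

```text
9.7 [ 0.4703226  -0.29112693  0.02787945] [-90.04115296  -0.11390286 -12.01129421] [-0.81338072  0.39638507  5.76517839] 0.02955182470729474
```

View pics/v2.png

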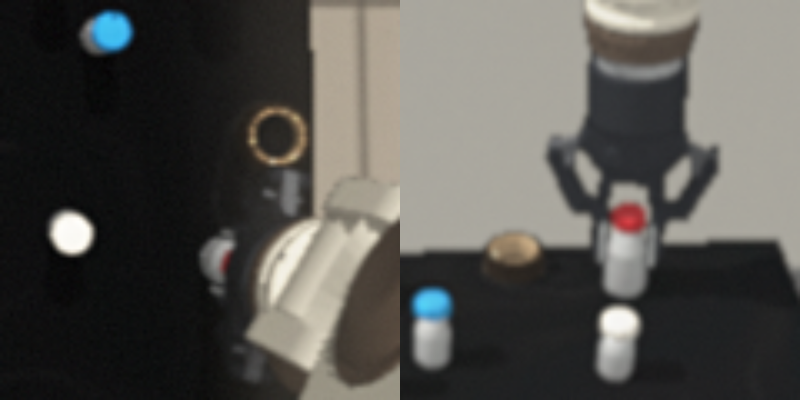

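Call:
play_rows([
  [[0,0,0],[0,-0.005,0],0],
  [[0,0,0],[0,-0.02,0],0],
  [[0,0,0],[0,-0.05,0],0],
  [[0,0,0],[0,-0.09,0],0],
  [[0,0,0],[0,-0.12,0],0],
])

```text
time: 10.3
ee_pos: [0.4699, -0.2908, 0.15]
tcp_rot: [-90.0, -0.1, -12.0]
wrist_force: [-0.3, -0.3, -1.0]
opening: 0.0298
```

Call:
play_rows([
  [[0,0,0],[0,-0.02,0],0],
  [[0,0,0],[0,-0.03,0],0],
  [[0,0,0],[0,-0.03,0],0],
  [[0,0,0],[0,-0.03,0],0],
  [[0,0,0],[0,-0.03,0],0],
])

```text
time: 10.8
ee_pos: [0.4692, -0.2904, 0.1752]
tcp_rot: [-90.0, 0.1, -12.0]
wrist_force: [-0.5, 0.3, -0.5]
opening: 0.0297
```

Run:
```python
from h import *
o=get_obs(); p=o["ee_pos"];print(o["time"],p,o["tcp_rot"],o["wrist_force"],o["opening"])
C={n:camera(n) for n in("top","side")}
for n in C:print(proj(C[n],p))
a=cv2.resize(C["top"]["img"][190:310,330:450,::-1],None,fx=5,fy=5)
b=cv2.resize(C["side"]["img"][60:180,260:380,::-1],None,fx=5,fy=5)
cv2.imwrite("pics/v3.png",cv2.resize(np.hstack([a,b]),(800,400)))
cv2.imwrite("pics/v3b.png",cv2.resize(b,(600,600)))
```

```text
10.8 [ 0.46923392 -0.29040754  0.17516248] [-89.95812695   0.11446443 -12.00738656] [-0.45124293  0.31777106 -0.53808571] 0.02974314210934029
[397.53103222 273.93693489]
[321.23428327 127.5300432 ]
```

View pics/v3b.png

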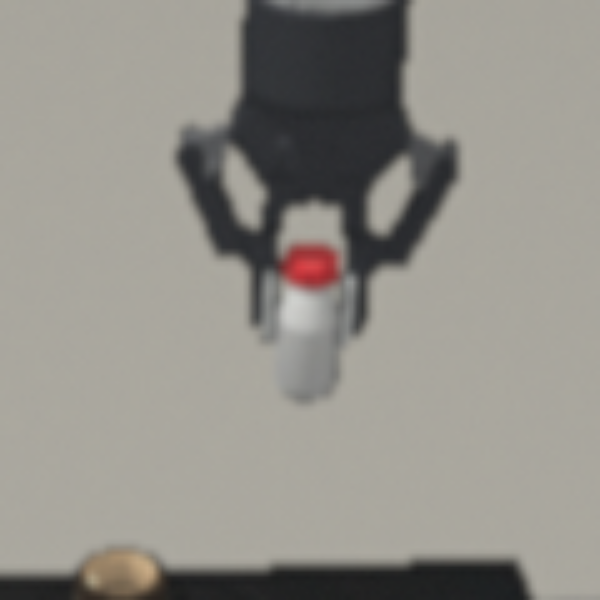

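Run:
```python
from h import *
s=camera("side"); p=get_obs()["ee_pos"]
for z in(.222,.215,.147): print(z,(proj(s,[p[0],p[1],z])-[260,60]+.5)*5)
for b in (.143,.147,.151):
  # bottom circle lowest extent
  th=np.linspace(0,6.28,60); pts=np.array([proj(s,[p[0]+.016*np.cos(t),p[1]+.016*np.sin(t),b]) for t in th]); top=np.array([proj(s,[p[0]+.014*np.cos(t),p[1]+.014*np.sin(t),b+.075]) for t in th])
  print(b,"lowest row",((pts-[260,60]+.5)*5)[:,1].max(),"cap top row",((top-[260,60]+.5)*5)[:,1].min(), "cols",((pts-[260,60]+.5)*5)[:,0].min(),((pts-[260,60]+.5)*5)[:,0].max())
im=s["img"].astype(int)
red=(im[:,:,0]-im[:,:,1]>60)&(im[:,:,0]-im[:,:,2]>50); red[:100]=0; yy,xx=np.nonzero(red); print("red",(xx.mean()-260+.5)*5,(yy.mean()-60+.5)*5,(yy.min()-60)*5,(yy.max()+1-60)*5)
print(im[128:144,319:324].mean(axis=(1,2)).round())
for r in (130,134,137): print(r,im[r,310:334].mean(axis=1).round())
```

```text
0.222 [313.78659878 251.67607565]
0.215 [312.96210893 265.17875528]
0.147 [305.27086129 391.13840554]
0.143 lowest row 414.25053637041884 cap top row 246.52452161621895 cols 272.5859180780691 337.1370250425497
0.147 lowest row 407.0780520090959 cap top row 238.84446540232284 cols 272.95261852996845 337.64122421799215
0.151 lowest row 399.87478025660937 cap top row 231.13079226015708 cols 273.3208748042023 338.14756621499043
red 250.7926829268294 358.4146341463415 245 1360
[145. 144. 143. 142. 141. 140. 139. 138. 137. 134. 129. 125. 140. 159.
 166. 165.]
130 [164. 165. 166. 166. 165. 163. 161. 160. 157. 153. 148. 141. 137. 135.
 136. 134. 128. 130. 150. 162. 165. 166. 165. 165.]
134 [165. 166. 165. 165. 163. 159. 157. 154. 151. 147. 141. 136. 135. 135.
 135. 131. 123. 130. 155. 165. 165. 165. 165. 165.]
137 [165. 165. 165. 165. 165. 161. 153. 146. 143. 140. 135. 133. 132. 132.
 131. 135. 149. 162. 165. 166. 166. 166. 165. 165.]
```

Run:
```python
from h import *
print(go((.4692,-.2904,.1752),(.594,.0696,.175),-12))
import pickle
C=pickle.load(open("c0.pkl","rb"))
for n,roi in(("top",(198,236,192,232)),("side",(258,302,238,268))):
    c=C[n]; x0,x1,y0,y1=roi; g=c["img"][y0:y1,x0:x1].max(2); m=(g<130).astype(np.uint8)
    cs,_=cv2.findContours(m,cv2.RETR_EXTERNAL,cv2.CHAIN_APPROX_NONE); k=max(cs,key=cv2.contourArea)
    (u,v),ax,an=cv2.fitEllipse(k); print(n,u+x0,v+y0,ax,an,onz(c,u+x0,v+y0,.112),onz(c,u+x0,v+y0,.108))
```

```text
[0.0472, 0.0002, 0.3781]
top 215.41552925109863 211.18147087097168 (25.561260223388672, 26.30495834350586) 2.4305012226104736 [0.59229488 0.06804354 0.112     ] [0.59254015 0.06860784 0.108     ]
side 278.8736171722412 248.9090986251831 (26.86739730834961, 44.39484405517578) 89.0379409790039 [0.5957624  0.07061933 0.112     ] [0.59549023 0.06626538 0.108     ]
```

Call:
play_rows([
  [[0,0,0],[0.002,-0.01,0.015],0],
  [[0,0,0],[0.006,-0.02,0.05],0],
  [[0,0,0],[0.011,-0.02,0.09],0],
  [[0,0,0],[0.016,-0.02,0.13],0],
  [[0,0,0],[0.021,-0.02,0.17],0],
])

```text
time: 11.45
ee_pos: [0.526, -0.1266, 0.1972]
tcp_rot: [-90.0, -0.0, -12.0]
wrist_force: [0.6, 0.3, -0.1]
opening: 0.0297
```

Call:
play_rows([
  [[0,0,0],[0.005,0,0.04],0],
  [[0,0,0],[0.01,0,0.08],0],
  [[0,0,0],[0.015,0,0.12],0],
  [[0,0,0],[0.02,0,0.155],0],
  [[0,0,0],[0.0235,0,0.19],0],
])

```text
time: 11.95
ee_pos: [0.5883, 0.0547, 0.197]
tcp_rot: [-90.0, -0.0, -12.0]
wrist_force: [0.2, -1.1, -0.3]
opening: 0.0297
```

Call:
play_rows([
  [[0,0,0],[0.002,0,0.011],0],
  [[0,0,0],[0.002,0,0.018],0],
  [[0,0,0],[0.002,0,0.018],0],
  [[0,0,0],[0.002,0,0.018],0],
  [[0,0,0],[0.002,0,0.018],0],
])

```text
time: 12.45
ee_pos: [0.5936, 0.0683, 0.1968]
tcp_rot: [-90.0, -0.0, -12.1]
wrist_force: [0.3, 0.3, 0.5]
opening: 0.0296
```

Run:
```python
from h import *
o=get_obs(); p=o["ee_pos"];print(o["time"],p,o["tcp_rot"],o["wrist_force"],o["opening"])
print(go(p,(.594,.0694,.16),-12))
C={n:camera(n) for n in("top","side")}
for n in C:print(proj(C[n],p))
a=cv2.resize(C["top"]["img"][150:270,160:280,::-1],None,fx=5,fy=5)
b=cv2.resize(C["side"]["img"][170:290,220:340,::-1],None,fx=5,fy=5)
cv2.imwrite("pics/p1.png",cv2.resize(np.hstack([a,b]),(800,400)))
```

```text
12.45 [0.59361364 0.06832458 0.19681261] [-9.00040021e+01 -1.32882476e-02 -1.20814432e+01] [0.32071534 0.27798789 0.53613004] 0.029573055442953886
[0.0002, 0.0368, 0.0011]
[208.90112496 207.68068808]
[279.95868839 212.97882811]
```

View pics/p1.png

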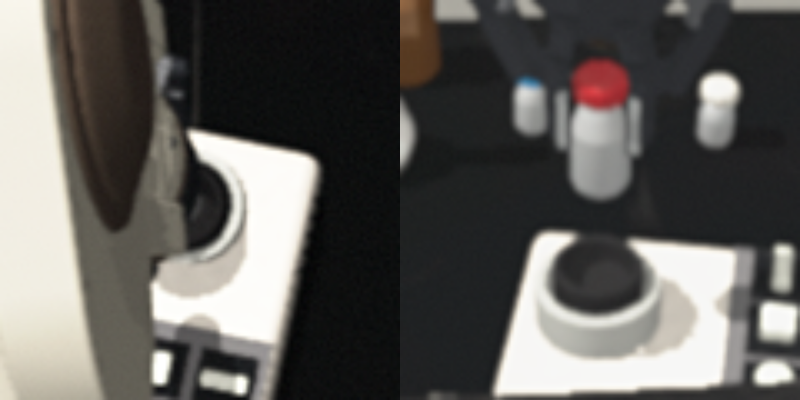

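Call:
play_rows([
  [[0,0,0],[0,0.008,0.001],0],
  [[0,0,0],[0,0.025,0.001],0],
  [[0,0,0],[0,0.042,0.001],0],
  [[0,0,0],[0,0.05,0.001],0],
  [[0,0,0],[0,0.05,0.001],0],
])

```text
time: 13.05
ee_pos: [0.5933, 0.0701, 0.145]
tcp_rot: [-90.0, 0.1, -12.0]
wrist_force: [-0.3, -0.5, -0.4]
opening: 0.0296
```

Run:
```python
from h import *
o=get_obs(); p=o["ee_pos"];print(o["time"],p,o["tcp_rot"],o["wrist_force"],o["opening"])
c=camera("side")
th=np.linspace(0,6.28,90)
f=lambda r,z,x,y:np.array([proj(c,[x+r*np.cos(t),y+r*np.sin(t),z]) for t in th])
e=f(.016,p[2]-.028,p[0],p[1]); print("pred vial bottom low row",e[:,1].max(),"cols",e[:,0].min(),e[:,0].max())
b=cv2.resize(c["img"][190:290,230:330,::-1],None,fx=6,fy=6)
for r,z in((.0265,.112),(.0205,.112)):
    e=((f(r,z,.594,.0694)-[230,190]+.5)*6).astype(np.int32); cv2.polylines(b,[e],True,(0,255,0) if r>.025 else (255,255,0),1)
e=((f(.016,p[2]-.028,p[0],p[1])-[230,190]+.5)*6).astype(np.int32); cv2.polylines(b,[e],True,(0,0,255),1)
cv2.imwrite("pics/p2.png",b)
```

```text
13.05 [0.59328778 0.07012746 0.14502947] [-90.04333833   0.12692546 -12.01639824] [-0.34111352 -0.48978232 -0.4397718 ] 0.0296445689398244
pred vial bottom low row 252.49305348554685 cols 271.7128436290876 288.60705443272275
```

View pics/p2.png

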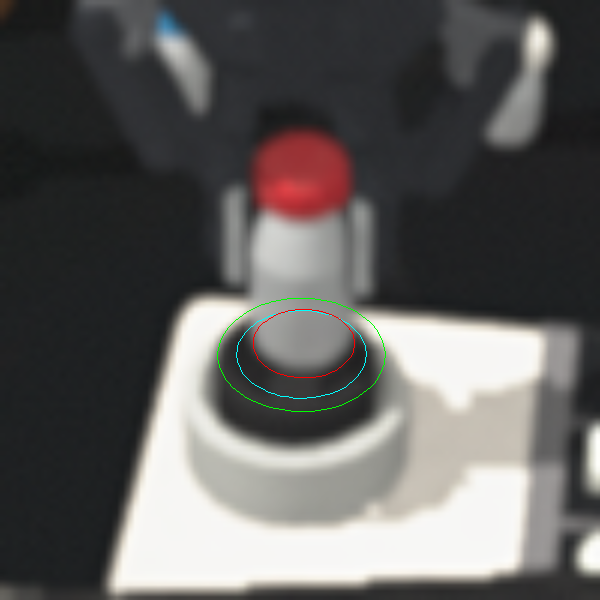

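Call:
play_rows([
  [[0,0,0],[0,0.003,0],0],
  [[0,0,0],[0,0.007,0],0],
  [[0,0,0],[0,0.011,0],0],
  [[0,0,0],[0,0.014,0],0],
  [[0,0,0],[0,0.016,0],0],
])

```text
time: 13.6
ee_pos: [0.5939, 0.0704, 0.1301]
tcp_rot: [-90.0, 0.0, -12.0]
wrist_force: [-0.4, 0.9, -1.1]
opening: 0.0297
```

Call:
play_rows([
  [[0,0,0],[0,0.001,0],0],
  [[0,0,0],[0,0.0025,-0.0005],0],
  [[0,0,0],[0,0.004,-0.001],0],
  [[0,0,0],[0,0.005,-0.001],0],
  [[0,0,0],[0,0.005,-0.001],0],
])

```text
time: 14.1
ee_pos: [0.5937, 0.0693, 0.1254]
tcp_rot: [-90.0, 0.0, -12.0]
wrist_force: [0.1, 0.3, -0.1]
opening: 0.0299
```

Call:
play_rows([
  [[0,0,0],[0,0.001,0],0],
  [[0,0,0],[0,0.002,0],0],
  [[0,0,0],[0,0.003,0],0],
  [[0,0,0],[0,0.004,0],0],
  [[0,0,0],[0,0.004,0],0],
])

```text
time: 14.6
ee_pos: [0.5939, 0.0694, 0.1217]
tcp_rot: [-90.0, -0.0, -12.0]
wrist_force: [-0.8, 0.4, 3.2]
opening: 0.0297
```

Call:
play_rows([
  [[0,0,0],[0,0.001,0],0],
  [[0,0,0],[0,0.0025,0],0],
  [[0,0,0],[0,0.004,0],0],
  [[0,0,0],[0,0.0055,0],0],
  [[0,0,0],[0,0.007,0],0],
])

```text
time: 15.1
ee_pos: [0.5939, 0.0694, 0.1147]
tcp_rot: [-90.0, -0.0, -12.0]
wrist_force: [-1.6, -0.3, 6.3]
opening: 0.0298
```

Run:
```python
from h import *
o=get_obs(); p=o["ee_pos"];print(o["time"],p,o["tcp_rot"],o["wrist_force"],o["opening"])
c=camera("side")
cv2.imwrite("pics/p3.png",cv2.resize(c["img"][190:290,230:330,::-1],None,fx=6,fy=6))
```

```text
15.1 [0.59386862 0.06939936 0.11468102] [-8.99923970e+01 -1.79454340e-02 -1.20051323e+01] [-1.61016761 -0.2916077   6.30632601] 0.029818718047957646
```

View pics/p3.png

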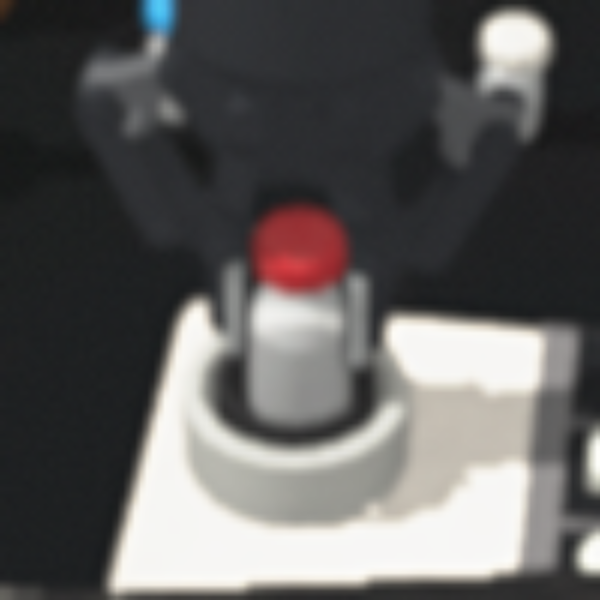

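Call:
play_rows([
  [[0,0,0],[0,0.001,0],0],
  [[0,0,0],[0,0.002,0],0],
  [[0,0,0],[0,0.0023,0],0],
  [[0,0,0],[0,0.0023,0],0],
  [[0,0,0],[0,0.0023,0],0],
])

```text
time: 15.65
ee_pos: [0.5939, 0.0694, 0.1126]
tcp_rot: [-90.0, -0.0, -12.0]
wrist_force: [-2.5, 0.2, 7.4]
opening: 0.0296
```

Call:
play_rows([
  [[0,0,0],[0,0,0],0],
  [[0,0,0],[0,0,0],0],
  [[0,0,0],[0,0,0],0],
  [[0,0,0],[0,0,0],0],
  [[0,0,0],[0,0,0],0],
])

```text
time: 16.15
ee_pos: [0.5939, 0.0694, 0.1126]
tcp_rot: [-90.0, -0.0, -12.0]
wrist_force: [-1.5, -0.4, 6.5]
opening: 0.03
```

Run:
```python
from h import *
W=[]
for i in range(8):
    c=camera("side" if i%2 else "top"); o=get_obs(); W.append([*o["wrist_force"],*o["ee_pos"],o["opening"]])
    if i==6: t=c
W=np.array(W); print(o["time"],W.mean(0).round(4),W.std(0).round(4),o["tcp_rot"])
a=cv2.resize(t["img"][150:270,160:280,::-1],(400,400)); b=cv2.resize(c["img"][200:280,240:320,::-1],(400,400),interpolation=cv2.INTER_CUBIC)
cv2.imwrite("pics/p4.png",np.hstack([a,b]))
```

```text
16.55 [-1.8253  0.141   6.9669  0.5939  0.0694  0.1126  0.0296] [4.032e-01 4.867e-01 2.537e-01 0.000e+00 0.000e+00 0.000e+00 2.000e-04] [-8.99886661e+01 -3.27385446e-02 -1.20036716e+01]
```

View pics/p4.png

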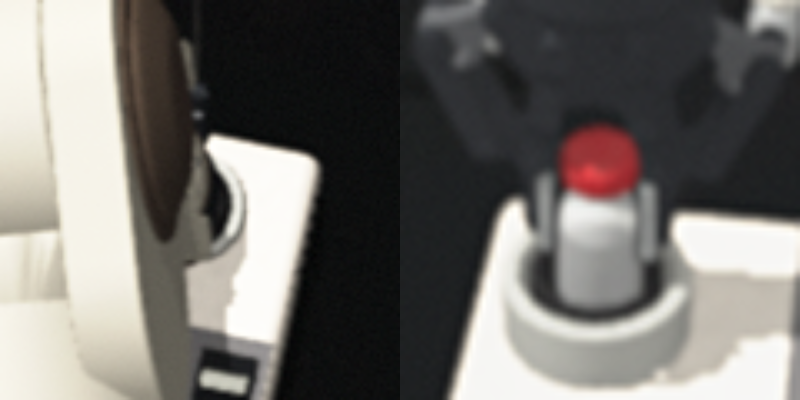

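```bash
python3 -c "
from workcell import *
print(job_done()); o=get_obs(); print(o['time'],o['ee_pos'],o['wrist_force'],o['opening'])"
```

```text
the job is handed in; nothing more can be done
None
the job is handed in; nothing more can be done
```

I pressed the round key fully down and released it, then did the same with the long narrow key. The square key was not pressed. I then picked up the tall (red-capped) vial, stood it in the cup, pressed it down and handed the job in at about 16.6 s with the gripper still holding it. `job_done()` gave no verdict, and my state reading after it was refused.

| Last check before hand-in | Result |
|---|---|
| Round key | Tool at 80.0 mm height with 8.8 N against the stop |
| Long narrow key | Tool at 79.9 mm height with 12.2 N against the stop |
| Vial in the cup | Tool centre steady at (0.594, 0.069, 0.1126) m, tool vertical; the side view shows the vial upright |
| Cup depth from tool height | About 11.4 mm |
| Cup depth from force | About 11.9 mm (7.0 N upward, plus roughly 0.4 N for the vial's weight) |

- **Cup depth:** if the cup's own 0.6 N is not subtracted, the force figure becomes about 10.4 mm. All three values lie inside the 9 to 15 mm band.
- **Opening reads low:** the gripper showed 29.6 mm on a 32 mm body, and I did not find the reason. The hold did not change during the lift or the push.
- **Sideways force:** about 1.8 N remained while pressing.
- **Not directly confirmed:** the vial's lower edge looked about 2.5 mm off my prediction in one side view. Its centring in the cup rests on the calculated positions and that view, because the arm hid it from the top camera.

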